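# Make up two breakfast kits at the bread buffet

### The job

Make up two breakfast kits. Stand the red jam jar and the blue tin side by side in the deep wooden box, then put the box's lid on so that it drops in and lies flat on the rim; stand the yellow-capped honey jar and the pepper mill in the shallow tray, one in each compartment. Everything stands upright and released; leave the green-capped jar and the mug where they are.

Things in the scene. Friction and masses are not known exactly. Their poses are not given: they have to be found in the camera images.
- jam_jar: Strawberry jam: dark red glass with a red cap; mini jar, upright round, 43 mm diameter, 42 mm tall, about 75 g, loose; stands on the table at the start. Origin: centre of its underside, z up its axis.
- honey_jar: Honey: amber glass with a yellow cap; mini jar, upright round, 43 mm diameter, 42 mm tall, about 75 g, loose; stands on the table at the start. Origin: centre of its underside, z up its axis.
- spare_jar: The jar that stays in stock: green glass with a green cap; mini jar, upright round, 43 mm diameter, 42 mm tall, about 75 g, loose; stands on the table at the start. Origin: centre of its underside, z up its axis.
- tin: Blue round flat tin with a steel disc on its lid, 50 mm diameter, 30 mm tall, about 80 g, loose, upright. Origin: centre of its underside, z up its axis.
- mill: Dark wooden pepper mill, upright, loose, about 110 g: straight round body 38 mm diameter up to 52 mm height (grip it there), a steel neck ring of 31 mm, a turned head of 37 mm that tapers from 64 mm up, a small steel ball on top; 77 mm tall overall. Origin: centre of its underside, z up its axis.
- kit_box: Deep open pale wooden box, fixed to the table, outside 162 (its x) x 112 (its y) x 62 mm high, walls 6 mm, floor 6 mm thick, inside 150 x 100 mm. Origin: centre of its underside; x along its long side, z up. Both things fit side by side along its x, about 37 mm either side of the middle, leaving finger room along its y.
- kit_tray: Shallow mid-brown wooden tray with white paper on its floor, fixed to the table, outside 162 (its x) x 112 (its y) x 20 mm high, walls 6 mm, floor 6 mm thick, one 6 mm divider across the middle (at x = 0, 18 mm high) makes two compartments of 72 x 100 mm, centred at about x = -39 and +39 mm. Origin: centre of its underside; x along its long side, z up.
- box_lid: Loose box lid, 220 g, lying right way up: pale plate 178 (x) x 128 (y) x 8 mm; under it a locating block 134 x 84 x 7 mm that enters the box with 8 mm play each way; on top a dark grip bar 60 mm along x, 18 mm wide, 15 to 40 mm above the origin. Origin: centre of the block's underside, x along the long side. Seated, the origin is 55 mm above the box's origin. Same either way round.
- bread_tray: Bystander: pale wooden tray of bread rolls, 164 (its x) x 130 x 37 mm high, fixed to the table. Origin: centre of its underside.
- cup: Bystander: white mug, loose, 66 mm diameter, 55 mm tall, handle at its +y side, standing beyond the kits. Origin: centre of its underside.

How it is judged:
At the end, for the whole second after the job is handed in: Jam jar and tin stand upright (0.15 rad) on the box floor, honey jar and mill on the tray floor, one per compartment; lid seated: within 14 mm of centre, 51-58 mm above the box origin, 0.04 rad of level, 0.2 rad of parallel; all released, at rest; green jar and mug within 30 mm of their start (x of jam_jar in the frame of kit_box between -0.065 and 0.065 m and y of jam_jar in the frame of kit_box between -0.042 and 0.042 m and z of jam_jar in the frame of kit_box between 0 and 0.012 m and x of tin in the frame of kit_box between -0.065 and 0.065 m and y of tin in the frame of kit_box between -0.042 and 0.042 m and z of tin in the frame of kit_box between 0 and 0.012 m and x of honey_jar in the frame of kit_tray between -0.065 and 0.065 m and y of honey_jar in the frame of kit_tray between -0.042 and 0.042 m and z of honey_jar in the frame of kit_tray between 0 and 0.01 m and x of mill in the frame of kit_tray between -0.065 and 0.065 m and y of mill in the frame of kit_tray between -0.042 and 0.042 m and z of mill in the frame of kit_tray between 0 and 0.01 m and ((x of honey_jar in the frame of kit_tray below -0.01 m and x of mill in the frame of kit_tray above 0.01 m) or (x of honey_jar in the frame of kit_tray above 0.01 m and x of mill in the frame of kit_tray below -0.01 m)) and angle between each of jam_jar, tin, honey_jar, mill's own z axis and vertical below 0.15 rad and linear speed of each of jam_jar, tin, honey_jar, mill, box_lid below 0.02 m/s and contact force between each of jam_jar, tin, honey_jar, mill, box_lid and the fingers below 0.2 N and horizontal distance between box_lid and kit_box below 0.014 m and z of box_lid in the frame of kit_box between 0.051 and 0.058 m and angle between box_lid's own z axis and vertical below 0.04 rad and angle between the x axis of box_lid and the x axis of kit_box, either way round below 0.2 rad and distance of each of spare_jar, cup from where it was at the start of the episode below 0.03 m); the robot touches nothing.
It fails at once if the green-capped jar is moved by more than 30 mm (distance of spare_jar from where it was at the start of the episode above 0.03 m).
It fails at once if the mug is moved by more than 30 mm (distance of cup from where it was at the start of the episode above 0.03 m).
It also fails if it takes over 122 s, if anything falls off the work surface, if the arm or the gripper's body presses on something with over 40 N, if the wrist force passes 120 N, or if a joint passes its speed limit or range.

### The arm

A 7-joint arm with a two-finger parallel gripper is mounted at the origin on the work surface. World frame = base frame: x ahead of the robot, y to its left, z up, the work surface at z = 0. Lengths are in m, angles in rad, forces in N, time in s.
With the tool pointing down it reaches from about 0.35 to 0.9 m from the base axis. Payload 7.2 kg.
Tool frame: the origin (TCP) lies between the finger pads; the fingertips stand 8 mm ahead of it and the grasp point (between the pads) lies 11 mm behind it; z points along the fingers, y is the line along which they close (so a half turn about z gives the same grasp; the last joint's range is limited). The gripper opens to 88 mm and grips with 3 to 60 N. Pads are 20 mm wide; open, the fingers measure 115 mm over their backs; the gripper's body (75 mm by 178 mm) begins 61 mm behind the grasp point.
Start: joints at [-1.347, 0.411, -0.013, 1.596, 0.006, 1.134, -0.082], TCP at [0.18, 0.599, 0.231] pointing down, gripper open.
Joint ranges: [-2.95, 2.95], [-0.29, 1.99], [-1.47, 1.44], [0.14, 2.54], [-1.03, 4.17], [0.13, 1.85], [-2.86, 2.86]. Speed limits (rad/s): [2.39, 2.39, 3.01, 3.01, 3.14, 3.14, 3.14].

### API

Orientations are given as [roll, pitch, yaw] about the fixed x, y, z axes, in that order (R = Rz(yaw) Ry(pitch) Rx(roll)).
In Python, from plant import robot gives the robot as it stands. The module is installed in compiled form; this text tells all that it offers.
- The arm moves only by the tool apply_moves, never from a script. Its argument "series" is a list of rows, each an object of numbers: "x", "y", "z": the shift along the tool's x, y, z in m; "wx", "wy", "wz": the turn, a rotation vector about the tool's x, y, z in degrees; "claw": the finger opening in m, from 0 to 0.0878. In form: [{"x": .., "y": .., "z": .., "wx": .., "wy": .., "wz": .., "claw": ..}, ...]. A call has 1 to 10 rows; each row is the pose to reach, as a shift and turn from the pose commanded when the call began, along the tool's axes at that moment; what a row does not reach only later rows make up. A row lasts 1/10 s, in which the tool goes at most 50 mm and 8.59 degrees, less where a joint would pass 70% of its speed; a pose out of reach is approached as far as the arm can. A call with a gripper value outside its range is refused whole. The fingers move at their own pace and stop on an object; the grip force is fixed at half the most. Time passes only in rows, so rows that repeat a pose let the fingers close. It gives the time, the measured TCP pose, the force, the opening and the grip force at its end, in the units of the state.
- robot.sense(): the state, without advancing time (a new reading comes with each control period).
- robot.get_image(name): name is "scene" or "top"; returns the picture (420x560x3 uint8, red, green, blue); there is no depth.
- robot.calibration(name): a dict with "intrinsics" (3x3 intrinsics, pixels), "k1" (the pictures are not rectified: a ray, as slopes to the right and down, at radius r is drawn at 1 + k1 r^2 times it, then the intrinsics apply), "R" (3x3) and "t" (3): a world point X has camera coordinates R X + t. Camera axes: x right, y down, z forward; pixel columns grow to the right and rows downward; lengths in m; the calibration is good to about 2 mm. A picture is of the moment at which its call begins. calibration takes no time and is no camera call.
- robot.sign_off(): hands the job in; it is judged then, once.
Trained networks look in the newest picture that a camera, given by its name, has taken for a name from the list of things; names that differ only in an ending like _2 or _b are one class to them, and where a whole thing is asked for, a point or a joint stands for the part that bears it (a point fixed in the world has none). Each returns a list of dicts, best first, with "confidence" (0 to 1); they miss things now and then, are a little off and sometimes report something else, mostly with a low value. They report only what shows in the picture. A call takes as long as a camera call.
- robot.masks_of(label, camera): "region" (420x560 bool, what is visible of it) and "rect" ([centre column, centre row, width, height] in pixels, round what is visible of it).
The state is a dict: "t": time; "qpos": joint angles; "qd": joint speeds; "tau": joint torques, N m; "position": TCP position; "tcp_rot": TCP orientation; "contact_force": force on the tool from outside, world axes, zero at the start; "wrist_torque": the same for the moment, N m; "width": opening from 0.0 (shut) to 1.0 (fully open); "finger_force": force on a finger pad.
Only numpy, scipy, OpenCV 4.12 (cv2) and the standard library are available. Lean on these libraries where they do the work, as an engineer would, in place of code of your own. Each camera call takes 0.05 s, during which the arm holds its last target. There are 200 camera calls.

## Working session

There is one attempt and no reset: what is moved stays moved. The work goes in short steps, Python scripts to look and compute and a tool call to move; the robot and the scene stay as the last step left them, time stands still between calls to the robot, and variables do not carry over. Pictures are saved under pics/ and viewed, at most 14 in all, crops included, and the job is handed in when it is done.

Besides the shell and the picture viewer there is one more tool, called as name(argument=value, ...) on one line, values as JSON. apply_moves: Moves the arm, as the interface text tells. Its arguments: {"type":"object","properties":{"series":{"type":"array"}},"required":["series"]}

```bash
mkdir -p pics; cat > h.py <<'E'
import numpy as np, cv2
from plant import robot
def cal(n):
    c=robot.calibration(n); return np.array(c["intrinsics"]),c["k1"],np.array(c["R"]),np.array(c["t"])
def proj(n,X):
    K,k1,R,t=cal(n); p=np.atleast_2d(X)@R.T+t; s=p[:,:2]/p[:,2:]
    s=s*(1+k1*(s**2).sum(1,keepdims=True)); return s@K[:2,:2].T+K[:2,2]
def ray(n,uv,z):
    K,k1,R,t=cal(n); d=(np.atleast_2d(uv).astype(float)-K[:2,2])@np.linalg.inv(K[:2,:2]).T; s=d.copy()
    for _ in range(20): s=d/(1+k1*(s**2).sum(1,keepdims=True))
    D=np.c_[s,np.ones(len(s))]@R; C=-R.T@t
    return C+D*((z-C[2])/D[:,2:])
E
python3 - <<'E'
from h import *
for n in("scene","top"):
    im=robot.get_image(n); cv2.imwrite(f"pics/{n}0.png",im[:,:,::-1])
    K,k,R,t=cal(n); print(n,(-R.T@t).round(3),R[2].round(2),K[0,0],k)
    for l in "jam_jar honey_jar spare_jar tin mill kit_box kit_tray box_lid bread_tray cup".split():
        for m in robot.masks_of(l,n)[:3]:
            mr=m["region"].astype(np.uint8); r=cv2.minAreaRect(cv2.findNonZero(mr))
            print(l,round(m["confidence"],2),np.round(m["rect"],0), ray(n,m["rect"][:2],0.03).round(3)[0,:2] if n=="top" else "",np.round(r[1],0),round(r[2],1))
s=robot.sense(); print(s)
E
```

```text
scene [ 1.562 -0.313  0.844] [-0.74  0.23 -0.63] 537.4833172114769 -0.1337808811940294
jam_jar 0.57 [192. 199.  14.  27.]  [21. 16.] 81.9
honey_jar 0.66 [268. 186.  15.  19.]  [21. 15.] 90.0
spare_jar 0.67 [344. 165.  18.  18.]  [20. 14.] 90.0
tin 0.77 [312. 179.  24.  23.]  [20. 19.] 90.0
mill 0.81 [234. 190.  15.  32.]  [28. 15.] 90.0
mill 0.15 [190. 198.  16.  24.]  [22. 17.] 90.0
kit_box 0.6 [349. 208.  61.  65.]  [62. 60.] 79.7
kit_box 0.44 [120. 220.  65.  64.]  [51. 56.] 74.1
kit_tray 0.92 [240. 237.  50.  53.]  [53. 50.] 86.1
box_lid 0.97 [414. 163.  70.  42.]  [64. 39.] 50.2
bread_tray 0.93 [121. 219.  69.  67.]  [52. 57.] 72.9
cup 0.83 [319. 265.  41.  36.]  [36. 39.] 90.0
top [ 0.515 -0.023  1.07 ] [ 0.11  0.03 -0.99] 459.74186561167716 -0.08794215790977897
jam_jar 0.7 [378. 281.  17.  23.] [ 0.456 -0.21 ] [21. 18.] 26.6
honey_jar 0.78 [287. 275.  18.  22.] [ 0.467 -0.007] [19. 18.] 45.0
spare_jar 0.69 [193. 279.  16.  24.] [0.456 0.207] [19. 19.] 90.0
tin 0.68 [239. 272.  19.  26.] [0.474 0.103] [22. 23.] 45.0
mill 0.8 [331. 271.  15.  20.] [ 0.478 -0.105] [17. 17.] 90.0

[... 435 characters left out ...]
 [40. 33.] 15.3
{'t': 1.1, 'qpos': array([-1.34720588,  0.41110178, -0.01271201,  1.59621433,  0.00562566,
        1.13430781, -0.08222041]), 'qd': array([-0.00128716,  0.00091378, -0.00022642, -0.00163741, -0.0004964 ,
        0.00076586, -0.00105639]), 'tau': array([-6.77681946e-04, -5.87745523e+01,  6.40400257e-01, -2.91383618e+01,
       -5.38149965e-02,  1.03490250e-02,  7.15677629e-06]), 'position': array([0.17980256, 0.59857077, 0.23064644]), 'tcp_rot': array([3.14158681e+00, 1.79433779e-05, 2.84981306e+00]), 'contact_force': array([-0.25807585,  0.39318557,  0.04979189]), 'wrist_torque': array([ 0.04914464,  0.01628073, -0.02646062]), 'finger_force': 0.0, 'width': 0.9981685654737228}
```

View pics/top0.png

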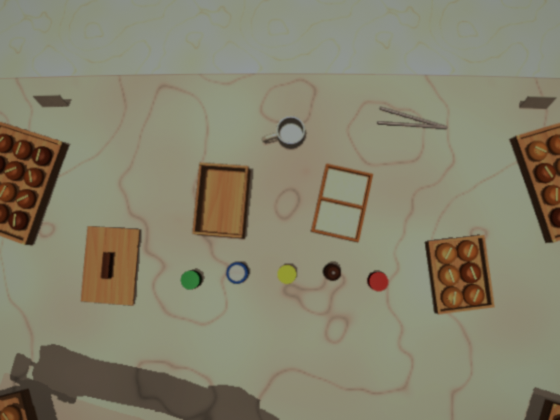

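View pics/scene0.png

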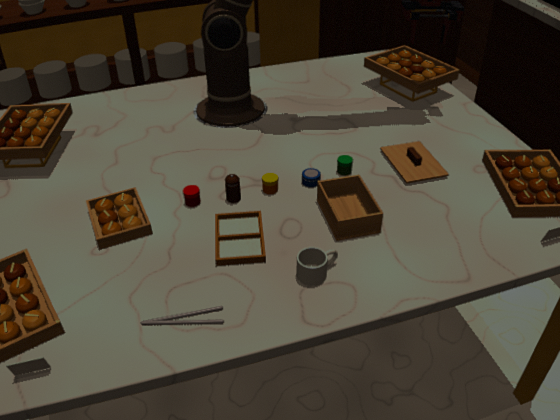

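The top view shows, from left to right, the lid (110,265), green jar (191,279), blue tin (237,272), yellow jar (287,274), mill (332,271) and red jar (378,281). The box is at (222,200), the tray at (342,203) and the mug at (290,132). The scene view agrees, so I'll fit model silhouettes to the masks in both cameras.

```bash
cat > fit.py <<'E'
from h import *
from scipy.optimize import minimize
a=np.linspace(0,2*np.pi,24,endpoint=False); C=np.c_[np.cos(a),np.sin(a)]
def cyl(r,z): return np.c_[C*r,np.full(24,z)]
def bx(X,Y,z0,z1): return np.array([[x,y,z] for x in(-X/2,X/2) for y in(-Y/2,Y/2) for z in(z0,z1)])
J=np.r_[cyl(.0215,0),cyl(.0215,.042)]
M=dict(jam_jar=J,honey_jar=J,spare_jar=J,tin=np.r_[cyl(.025,0),cyl(.025,.03)],
 mill=np.r_[cyl(.019,0),cyl(.0185,.064),cyl(.004,.077)],kit_box=bx(.162,.112,0,.062),kit_tray=bx(.162,.112,0,.02),
 box_lid=bx(.178,.128,.007,.015))
def place(P,p):
    c,s=np.cos(p[2]),np.sin(p[2]); return P@np.array([[c,s,0],[-s,c,0],[0,0,1]])+[p[0],p[1],0]
S=4
def sil(n,P):
    h=cv2.convexHull(((proj(n,P)+.5)*S).astype(np.float32))
    im=np.zeros((420*S,560*S),np.uint8); cv2.fillConvexPoly(im,np.round(h*16).astype(np.int32),255,shift=4)
    return cv2.resize(im,(560,420),interpolation=cv2.INTER_AREA)/255.
def masks(l,near,rad=45):
    out={}
    for n in("top","scene"):
        for m in robot.masks_of(l,n):
            q=proj(n,[[*near,.03]])[0]
            if np.hypot(*(np.array(m["rect"][:2])-q))<rad and m["region"].sum()>100: out[n]=m["region"].astype(float);break
    return out
def fit(l,p0,ms,rot):
    def cost(p):
        p=np.r_[p,p0[2]] if not rot else p
        return sum(np.abs(sil(n,place(M[l],p))-m).sum()/m.sum() for n,m in ms.items())
    k=3 if rot else 2; x0=np.array(p0[:k],float)
    sx=np.vstack([x0]+[x0+np.eye(k)[i]*[.012,.012,.1][i] for i in range(k)])
    r=minimize(cost,x0,method="Nelder-Mead",options=dict(initial_simplex=sx,xatol=2e-4,fatol=1e-4,maxiter=90))
    return r.x,r.fun
E
cat > m.py <<'E'
from fit import *
G=dict(jam_jar=(.456,-.21,0),honey_jar=(.467,-.007,0),spare_jar=(.456,.207,0),tin=(.474,.103,0),mill=(.478,-.105,0),
 kit_box=(.63,.14,1.54),kit_tray=(.63,-.13,1.36),box_lid=(.479,.397,1.54))
for n in("top","scene"): robot.get_image(n)
R={}
for l,g in G.items():
    ms=masks(l,g[:2]); rot=l in("kit_box","kit_tray","box_lid")
    x,f=fit(l,g,ms,rot); R[l]=x; print(l,x.round(4),round(f,2),list(ms))
    for n in ms:
        if len(ms)>1: print("   ",n,fit(l,tuple(x)+(0,),{n:ms[n]},rot)[0].round(4))
for n,(u0,v0,w,h) in dict(top=(70,150,330,170),scene=(170,130,290,150)).items():
    im=cv2.resize(robot.get_image(n)[v0:v0+h,u0:u0+w,::-1],None,fx=2.4,fy=2.4,interpolation=cv2.INTER_CUBIC)
    for l,x in R.items():
        q=(proj(n,place(M[l],np.r_[x,0][:3]))+.5-[u0,v0])*2.4
        cv2.polylines(im,[cv2.convexHull(q.astype(np.float32)).astype(int)],True,(255,0,255),1)
    cv2.imwrite(f"pics/{n}1.png",im)
E
python3 m.py
```

```text
jam_jar [ 0.4577 -0.209 ] 0.12 ['top', 'scene']
    top [ 0.4577 -0.209 ]
    scene [ 0.4587 -0.2092]
honey_jar [ 0.4718 -0.0043] 0.21 ['top', 'scene']
    top [ 0.4715 -0.0035]
    scene [ 0.4739 -0.0063]
spare_jar [0.4551 0.2129] 0.22 ['top', 'scene']
    top [0.4551 0.2129]
    scene [0.4559 0.2124]
tin [0.4717 0.1088] 0.09 ['top']
mill [ 0.4791 -0.1057] 0.09 ['scene']
kit_box [0.6362 0.1449 3.0765] 0.1 ['top', 'scene']
    top [0.634  0.145  3.0859]
    scene [0.6392 0.1444 3.058 ]
kit_tray [ 0.635  -0.1287  2.9237] 0.02 ['top']
box_lid [0.4839 0.4101 3.0956] 0.07 ['top', 'scene']
    top [0.483  0.4107 3.0903]
    scene [0.4853 0.4095 3.0978]
```

View pics/top1.png

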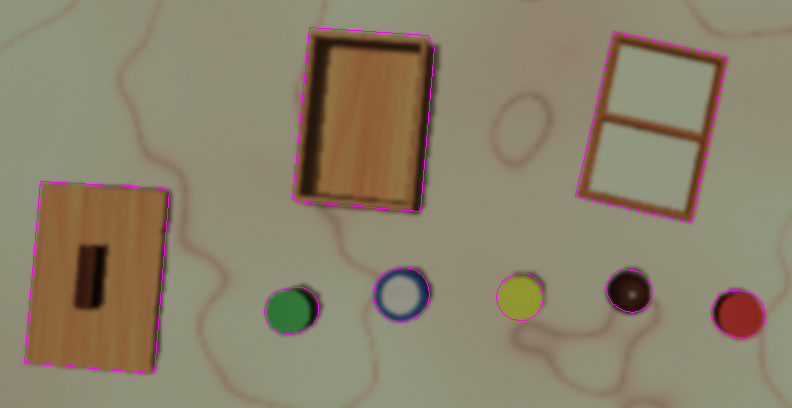

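View pics/scene1.png

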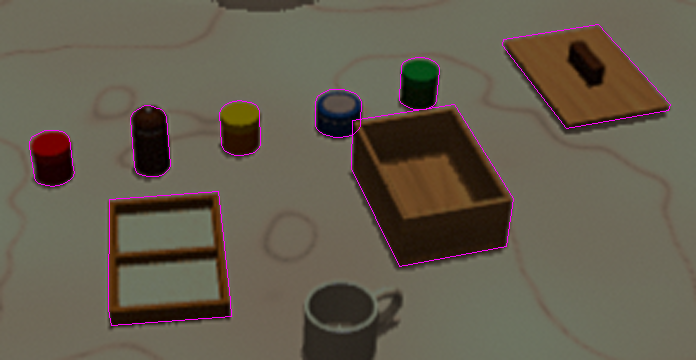

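The fits match the outlines in both views: jars, tin, mill, box, tray and lid all sit on their edges. Next is a helper that works out shifts; I'll start with the tin.

```bash
cat > go.py <<'E'
# usage: go.py "x,y,z,yaw" ... -> tool-frame shifts from the present pose (each from the same start)
import sys; from h import *
P=dict(jam=(.458,-.209),honey=(.472,-.0045),tin=(.4717,.1085),mill=(.479,-.1057))
F=dict(box=(.636,.1447,-.065),tray=(.635,-.1287,-.218),lid=(.484,.410,-.046))
s=robot.sense(); p=s["position"]; y0=s["tcp_rot"][2]; c,k=np.cos(y0),np.sin(y0)
print("t",round(s["t"],1),p.round(4),s["tcp_rot"].round(3),round(s["width"]*.088,4),round(s["finger_force"],1))
for a in sys.argv[1:]:
    n,z,yaw=a.split(",")[:3]
    if n in P: q=P[n]
    else:
        f,dx=n.split(":"); x,y,w=F[f]; q=(x+float(dx)*np.cos(w),y+float(dx)*np.sin(w))
    w=F[yaw][2]+np.pi
    d=np.array([q[0]-p[0],q[1]-p[1]]); dw=(w-y0+np.pi)%(2*np.pi)-np.pi
    print(a,"x %.4f y %.4f z %.4f wz %.2f"%(d@[c,k],d@[k,-c],p[2]-float(z),-np.degrees(dw)))
E
python3 go.py tin,.13,box tin,.011,box
```

```text
t 2.1 [0.1798 0.5986 0.2306] [3.142 0.    2.85 ] 0.0882 0.0
tin,.13,box x -0.4205 y -0.3854 z 0.1006 wz -12.99
tin,.011,box x -0.4205 y -0.3854 z 0.2196 wz -12.99
```

apply_moves(series=[{"x": -0.4205,"y": -0.3854,"z": 0.1,"wz": -13,"claw": 0.075},{"x": -0.4205,"y": -0.3854,"z": 0.1,"wz": -13,"claw": 0.075},{"x": -0.4205,"y": -0.3854,"z": 0.1,"wz": -13,"claw": 0.075},{"x": -0.4205,"y": -0.3854,"z": 0.1,"wz": -13,"claw": 0.075},{"x": -0.4205,"y": -0.3854,"z": 0.1,"wz": -13,"claw": 0.075},{"x": -0.4205,"y": -0.3854,"z": 0.1,"wz": -13,"claw": 0.075},{"x": -0.4205,"y": -0.3854,"z": 0.1,"wz": -13,"claw": 0.075},{"x": -0.4205,"y": -0.3854,"z": 0.1,"wz": -13,"claw": 0.075},{"x": -0.4205,"y": -0.3854,"z": 0.1,"wz": -13,"claw": 0.075},{"x": -0.4205,"y": -0.3854,"z": 0.1,"wz": -13,"claw": 0.075}])

```text
$.series[0]: bad value
```

```bash
python3 go.py tin,.13,box tin,.011,box
```

```text
t 2.1 [0.1798 0.5986 0.2306] [3.142 0.    2.85 ] 0.0882 0.0
tin,.13,box x -0.4205 y -0.3854 z 0.1006 wz -12.99
tin,.011,box x -0.4205 y -0.3854 z 0.2196 wz -12.99
```

apply_moves(series=[{"x": -0.21,"y": -0.19,"z": 0.05,"wx": 0,"wy": 0,"wz": -13,"claw": 0.075},{"x": -0.21,"y": -0.19,"z": 0.05,"wx": 0,"wy": 0,"wz": -13,"claw": 0.075},{"x": -0.21,"y": -0.19,"z": 0.05,"wx": 0,"wy": 0,"wz": -13,"claw": 0.075},{"x": -0.21,"y": -0.19,"z": 0.05,"wx": 0,"wy": 0,"wz": -13,"claw": 0.075},{"x": -0.42,"y": -0.385,"z": 0.1,"wx": 0,"wy": 0,"wz": -13,"claw": 0.075},{"x": -0.42,"y": -0.385,"z": 0.1,"wx": 0,"wy": 0,"wz": -13,"claw": 0.075},{"x": -0.42,"y": -0.385,"z": 0.1,"wx": 0,"wy": 0,"wz": -13,"claw": 0.075},{"x": -0.42,"y": -0.385,"z": 0.1,"wx": 0,"wy": 0,"wz": -13,"claw": 0.075},{"x": -0.42,"y": -0.385,"z": 0.1,"wx": 0,"wy": 0,"wz": -13,"claw": 0.075},{"x": -0.42,"y": -0.385,"z": 0.1,"wx": 0,"wy": 0,"wz": -13,"claw": 0.075}])

```text
t: 3.1
position: [0.4329, 0.1739, 0.1443]
tcp_rot: [3.141, 0.001, 3.077]
contact_force: [2.2, 1.0, -1.5]
width: 0.856
finger_force: 0.0
```

```bash
python3 go.py tin,.13,box tin,.011,box
```

```text
t 3.1 [0.4329 0.1739 0.1443] [3.141e+00 1.000e-03 3.077e+00] 0.0753 0.0
tin,.13,box x -0.0430 y -0.0628 z 0.0143 wz 0.03
tin,.011,box x -0.0430 y -0.0628 z 0.1333 wz 0.03
```

apply_moves(series=[{"x": -0.043,"y": -0.0628,"z": 0.014,"wx": 0,"wy": 0,"wz": 0,"claw": 0.075},{"x": -0.043,"y": -0.0628,"z": 0.014,"wx": 0,"wy": 0,"wz": 0,"claw": 0.075},{"x": -0.043,"y": -0.0628,"z": 0.014,"wx": 0,"wy": 0,"wz": 0,"claw": 0.075},{"x": -0.043,"y": -0.0628,"z": 0.014,"wx": 0,"wy": 0,"wz": 0,"claw": 0.075},{"x": -0.043,"y": -0.0628,"z": 0.014,"wx": 0,"wy": 0,"wz": 0,"claw": 0.075}])

```text
t: 3.6
position: [0.4704, 0.1115, 0.1303]
tcp_rot: [3.141, -0.0, 3.078]
contact_force: [0.1, -0.2, 0.5]
width: 0.855
finger_force: 0.0
```

```bash
python3 go.py tin,.011,box box:.037,.13,box
```

```text
t 3.6 [0.4704 0.1115 0.1303] [ 3.141 -0.     3.078] 0.0753 0.0
tin,.011,box x -0.0015 y -0.0029 z 0.1193 wz 0.11
box:.037,.13,box x -0.2002 y 0.0435 z 0.0003 wz 0.11
```

apply_moves(series=[{"x": -0.001,"y": -0.003,"z": 0.05,"wx": 0,"wy": 0,"wz": 0,"claw": 0.075},{"x": -0.001,"y": -0.003,"z": 0.09,"wx": 0,"wy": 0,"wz": 0,"claw": 0.075},{"x": -0.001,"y": -0.003,"z": 0.119,"wx": 0,"wy": 0,"wz": 0,"claw": 0.075},{"x": -0.001,"y": -0.003,"z": 0.119,"wx": 0,"wy": 0,"wz": 0,"claw": 0.075},{"x": -0.001,"y": -0.003,"z": 0.119,"wx": 0,"wy": 0,"wz": 0,"claw": 0.04},{"x": -0.001,"y": -0.003,"z": 0.119,"wx": 0,"wy": 0,"wz": 0,"claw": 0.04},{"x": -0.001,"y": -0.003,"z": 0.119,"wx": 0,"wy": 0,"wz": 0,"claw": 0.04},{"x": -0.001,"y": -0.003,"z": 0.119,"wx": 0,"wy": 0,"wz": 0,"claw": 0.04},{"x": -0.001,"y": -0.003,"z": 0.119,"wx": 0,"wy": 0,"wz": 0,"claw": 0.04}])

```text
t: 4.5
position: [0.4717, 0.1077, 0.0116]
tcp_rot: [3.141, 0.0, 3.077]
contact_force: [-2.3, 2.1, 4.2]
width: 0.567
finger_force: 30.0
```

```bash
python3 go.py tin,.13,box box:.037,.13,box box:.037,.019,box
```

```text
t 4.5 [0.4717 0.1077 0.0116] [3.141 0.    3.077] 0.0499 30.0
tin,.13,box x 0.0001 y 0.0008 z -0.1184 wz 0.04
box:.037,.13,box x -0.1986 y 0.0475 z -0.1184 wz 0.04
box:.037,.019,box x -0.1986 y 0.0475 z -0.0074 wz 0.04
```

apply_moves(series=[{"x": 0,"y": 0,"z": -0.05,"wx": 0,"wy": 0,"wz": 0,"claw": 0.04},{"x": 0,"y": 0,"z": -0.095,"wx": 0,"wy": 0,"wz": 0,"claw": 0.04},{"x": -0.02,"y": 0.005,"z": -0.12,"wx": 0,"wy": 0,"wz": 0,"claw": 0.04},{"x": -0.065,"y": 0.016,"z": -0.12,"wx": 0,"wy": 0,"wz": 0,"claw": 0.04},{"x": -0.11,"y": 0.027,"z": -0.12,"wx": 0,"wy": 0,"wz": 0,"claw": 0.04},{"x": -0.155,"y": 0.038,"z": -0.12,"wx": 0,"wy": 0,"wz": 0,"claw": 0.04},{"x": -0.1985,"y": 0.0475,"z": -0.12,"wx": 0,"wy": 0,"wz": 0,"claw": 0.04},{"x": -0.1985,"y": 0.0475,"z": -0.12,"wx": 0,"wy": 0,"wz": 0,"claw": 0.04},{"x": -0.1985,"y": 0.0475,"z": -0.12,"wx": 0,"wy": 0,"wz": 0,"claw": 0.04},{"x": -0.1985,"y": 0.0475,"z": -0.12,"wx": 0,"wy": 0,"wz": 0,"claw": 0.04}])

```text
t: 5.5
position: [0.6715, 0.1412, 0.1308]
tcp_rot: [-3.141, -0.002, 3.076]
contact_force: [-0.1, -0.7, -1.3]
width: 0.563
finger_force: 30.0
```

```bash
python3 go.py box:.037,.018,box
```

```text
t 5.5 [0.6715 0.1412 0.1308] [-3.141e+00 -2.000e-03  3.076e+00] 0.0496 30.0
box:.037,.018,box x -0.0013 y 0.0012 z 0.1128 wz -0.01
```

apply_moves(series=[{"x": -0.001,"y": 0.001,"z": 0.04,"wx": 0,"wy": 0,"wz": 0,"claw": 0.04},{"x": -0.001,"y": 0.001,"z": 0.075,"wx": 0,"wy": 0,"wz": 0,"claw": 0.04},{"x": -0.001,"y": 0.001,"z": 0.1,"wx": 0,"wy": 0,"wz": 0,"claw": 0.04},{"x": -0.001,"y": 0.001,"z": 0.112,"wx": 0,"wy": 0,"wz": 0,"claw": 0.04},{"x": -0.001,"y": 0.001,"z": 0.1125,"wx": 0,"wy": 0,"wz": 0,"claw": 0.04},{"x": -0.001,"y": 0.001,"z": 0.1125,"wx": 0,"wy": 0,"wz": 0,"claw": 0.04}])

```text
t: 6.1
position: [0.6739, 0.1426, 0.0197]
tcp_rot: [3.141, 0.001, 3.077]
contact_force: [0.6, 0.4, -0.2]
width: 0.566
finger_force: 30.0
```

```bash
python3 go.py box:.037,.13,box
```

```text
t 6.1 [0.6739 0.1426 0.0197] [3.141e+00 1.000e-03 3.077e+00] 0.0498 30.0
box:.037,.13,box x 0.0010 y -0.0004 z -0.1103 wz 0.00
```

apply_moves(series=[{"x": 0,"y": 0,"z": 0.0015,"wx": 0,"wy": 0,"wz": 0,"claw": 0.04},{"x": 0,"y": 0,"z": 0.0015,"wx": 0,"wy": 0,"wz": 0,"claw": 0.062},{"x": 0,"y": 0,"z": 0.0015,"wx": 0,"wy": 0,"wz": 0,"claw": 0.062},{"x": 0,"y": 0,"z": 0.0015,"wx": 0,"wy": 0,"wz": 0,"claw": 0.062},{"x": 0,"y": 0,"z": -0.03,"wx": 0,"wy": 0,"wz": 0,"claw": 0.062},{"x": 0,"y": 0,"z": -0.07,"wx": 0,"wy": 0,"wz": 0,"claw": 0.062},{"x": 0,"y": 0,"z": -0.11,"wx": 0,"wy": 0,"wz": 0,"claw": 0.07},{"x": 0,"y": 0,"z": -0.13,"wx": 0,"wy": 0,"wz": 0,"claw": 0.07},{"x": 0,"y": 0,"z": -0.13,"wx": 0,"wy": 0,"wz": 0,"claw": 0.07}])

```text
t: 7.0
position: [0.676, 0.1428, 0.1528]
tcp_rot: [3.139, 0.006, 3.076]
contact_force: [0.5, 0.2, -0.0]
width: 0.798
finger_force: 0.0
```

```bash
python3 go.py jam,.13,box
```

```text
t 7.0 [0.676  0.1428 0.1528] [3.139 0.006 3.076] 0.0702 0.0
jam,.13,box x 0.1946 y -0.3653 z 0.0228 wz -0.01
```

apply_moves(series=[{"x": 0.024,"y": -0.044,"z": 0.002,"wx": 0,"wy": 0,"wz": 0,"claw": 0.07},{"x": 0.047,"y": -0.088,"z": 0.005,"wx": 0,"wy": 0,"wz": 0,"claw": 0.07},{"x": 0.07,"y": -0.132,"z": 0.008,"wx": 0,"wy": 0,"wz": 0,"claw": 0.07},{"x": 0.094,"y": -0.176,"z": 0.011,"wx": 0,"wy": 0,"wz": 0,"claw": 0.07},{"x": 0.117,"y": -0.22,"z": 0.014,"wx": 0,"wy": 0,"wz": 0,"claw": 0.07},{"x": 0.14,"y": -0.264,"z": 0.017,"wx": 0,"wy": 0,"wz": 0,"claw": 0.07},{"x": 0.164,"y": -0.308,"z": 0.02,"wx": 0,"wy": 0,"wz": 0,"claw": 0.07},{"x": 0.1945,"y": -0.365,"z": 0.023,"wx": 0,"wy": 0,"wz": 0,"claw": 0.07},{"x": 0.1945,"y": -0.365,"z": 0.023,"wx": 0,"wy": 0,"wz": 0,"claw": 0.07},{"x": 0.1945,"y": -0.365,"z": 0.023,"wx": 0,"wy": 0,"wz": 0,"claw": 0.07}])

```text
t: 8.0
position: [0.4537, -0.2115, 0.1247]
tcp_rot: [-3.141, -0.002, 3.071]
contact_force: [-0.1, 1.1, 0.4]
width: 0.799
finger_force: 0.0
```

```bash
python3 go.py jam,.013,box
```

```text
t 8.0 [ 0.4537 -0.2115  0.1247] [-3.141e+00 -2.000e-03  3.071e+00] 0.0703 0.0
jam,.013,box x -0.0041 y 0.0028 z 0.1117 wz -0.30
```

apply_moves(series=[{"x": -0.002,"y": 0.001,"z": 0.045,"wx": 0,"wy": 0,"wz": 0,"claw": 0.07},{"x": -0.002,"y": 0.001,"z": 0.06,"wx": 0,"wy": 0,"wz": 0,"claw": 0.07},{"x": -0.002,"y": 0.001,"z": 0.06,"wx": 0,"wy": 0,"wz": 0,"claw": 0.07},{"x": -0.002,"y": 0.001,"z": 0.06,"wx": 0,"wy": 0,"wz": 0,"claw": 0.07},{"x": -0.002,"y": 0.001,"z": 0.06,"wx": 0,"wy": 0,"wz": 0,"claw": 0.07}])

```text
t: 8.5
position: [0.4591, -0.2079, 0.0664]
tcp_rot: [-3.141, 0.001, 3.078]
contact_force: [-0.0, -0.4, -0.6]
width: 0.799
finger_force: 0.0
```

```bash
python3 go.py jam,.013,box
```

```text
t 8.5 [ 0.4591 -0.2079  0.0664] [-3.141e+00  1.000e-03  3.078e+00] 0.0703 0.0
jam,.013,box x 0.0010 y -0.0012 z 0.0534 wz 0.06
```

apply_moves(series=[{"x": 0.001,"y": -0.001,"z": 0.03,"wx": 0,"wy": 0,"wz": 0,"claw": 0.07},{"x": 0.001,"y": -0.001,"z": 0.053,"wx": 0,"wy": 0,"wz": 0,"claw": 0.07},{"x": 0.001,"y": -0.001,"z": 0.053,"wx": 0,"wy": 0,"wz": 0,"claw": 0.07},{"x": 0.001,"y": -0.001,"z": 0.053,"wx": 0,"wy": 0,"wz": 0,"claw": 0.035},{"x": 0.001,"y": -0.001,"z": 0.053,"wx": 0,"wy": 0,"wz": 0,"claw": 0.035},{"x": 0.001,"y": -0.001,"z": 0.053,"wx": 0,"wy": 0,"wz": 0,"claw": 0.035},{"x": 0.001,"y": -0.001,"z": 0.053,"wx": 0,"wy": 0,"wz": 0,"claw": 0.035},{"x": 0.001,"y": -0.001,"z": 0.053,"wx": 0,"wy": 0,"wz": 0,"claw": 0.035}])

```text
t: 9.3
position: [0.4578, -0.2093, 0.0136]
tcp_rot: [-3.141, 0.002, 3.077]
contact_force: [-0.6, 0.5, 7.4]
width: 0.485
finger_force: 30.0
```

```bash
python3 go.py box:-.037,.14,box
```

```text
t 9.3 [ 0.4578 -0.2093  0.0136] [-3.141e+00  2.000e-03  3.077e+00] 0.0427 30.0
box:-.037,.14,box x -0.1179 y 0.3648 z -0.1264 wz 0.01
```

apply_moves(series=[{"x": 0,"y": 0,"z": -0.05,"wx": 0,"wy": 0,"wz": 0,"claw": 0.035},{"x": 0,"y": 0,"z": -0.1,"wx": 0,"wy": 0,"wz": 0,"claw": 0.035},{"x": -0.01,"y": 0.031,"z": -0.127,"wx": 0,"wy": 0,"wz": 0,"claw": 0.035},{"x": -0.025,"y": 0.078,"z": -0.127,"wx": 0,"wy": 0,"wz": 0,"claw": 0.035},{"x": -0.04,"y": 0.124,"z": -0.127,"wx": 0,"wy": 0,"wz": 0,"claw": 0.035},{"x": -0.055,"y": 0.17,"z": -0.127,"wx": 0,"wy": 0,"wz": 0,"claw": 0.035},{"x": -0.07,"y": 0.216,"z": -0.127,"wx": 0,"wy": 0,"wz": 0,"claw": 0.035},{"x": -0.085,"y": 0.262,"z": -0.127,"wx": 0,"wy": 0,"wz": 0,"claw": 0.035},{"x": -0.1,"y": 0.308,"z": -0.127,"wx": 0,"wy": 0,"wz": 0,"claw": 0.035},{"x": -0.118,"y": 0.365,"z": -0.127,"wx": 0,"wy": 0,"wz": 0,"claw": 0.035}])

```text
t: 10.3
position: [0.5953, 0.1399, 0.1399]
tcp_rot: [-3.141, 0.0, 3.076]
contact_force: [0.5, 0.9, -0.7]
width: 0.487
finger_force: 30.0
```

apply_moves(series=[{"x": 0,"y": 0,"z": 0,"wx": 0,"wy": 0,"wz": 0,"claw": 0.035},{"x": 0,"y": 0,"z": 0,"wx": 0,"wy": 0,"wz": 0,"claw": 0.035},{"x": 0,"y": 0,"z": 0,"wx": 0,"wy": 0,"wz": 0,"claw": 0.035},{"x": 0,"y": 0,"z": 0,"wx": 0,"wy": 0,"wz": 0,"claw": 0.035}])

```text
t: 10.7
position: [0.5948, 0.1363, 0.1399]
tcp_rot: [-3.141, -0.0, 3.074]
contact_force: [0.3, 0.4, -0.7]
width: 0.483
finger_force: 30.0
```

```bash
python3 go.py box:-.037,.0205,box
```

```text
t 10.7 [0.5948 0.1363 0.1399] [-3.141 -0.     3.074] 0.0425 30.0
box:-.037,.0205,box x -0.0036 y 0.0111 z 0.1194 wz -0.14
```

apply_moves(series=[{"x": -0.0035,"y": 0.011,"z": 0.02,"wx": 0,"wy": 0,"wz": 0,"claw": 0.035},{"x": -0.0035,"y": 0.011,"z": 0.05,"wx": 0,"wy": 0,"wz": 0,"claw": 0.035},{"x": -0.0035,"y": 0.011,"z": 0.09,"wx": 0,"wy": 0,"wz": 0,"claw": 0.035},{"x": -0.0035,"y": 0.011,"z": 0.115,"wx": 0,"wy": 0,"wz": 0,"claw": 0.035},{"x": -0.0035,"y": 0.011,"z": 0.119,"wx": 0,"wy": 0,"wz": 0,"claw": 0.035},{"x": -0.0035,"y": 0.011,"z": 0.119,"wx": 0,"wy": 0,"wz": 0,"claw": 0.035},{"x": -0.0035,"y": 0.011,"z": 0.119,"wx": 0,"wy": 0,"wz": 0,"claw": 0.035}])

```text
t: 11.4
position: [0.5997, 0.1481, 0.0214]
tcp_rot: [3.142, 0.001, 3.075]
contact_force: [0.3, -0.3, -1.3]
width: 0.483
finger_force: 30.0
```

```bash
python3 go.py box:-.037,.0198,box
```

```text
t 11.4 [0.5997 0.1481 0.0214] [3.142e+00 1.000e-03 3.075e+00] 0.0425 30.0
box:-.037,.0198,box x 0.0005 y -0.0010 z 0.0016 wz -0.08
```

apply_moves(series=[{"x": 0,"y": -0.001,"z": 0.0015,"wx": 0,"wy": 0,"wz": 0,"claw": 0.035},{"x": 0,"y": -0.001,"z": 0.0015,"wx": 0,"wy": 0,"wz": 0,"claw": 0.058},{"x": 0,"y": -0.001,"z": 0.0015,"wx": 0,"wy": 0,"wz": 0,"claw": 0.058},{"x": 0,"y": -0.001,"z": 0.0015,"wx": 0,"wy": 0,"wz": 0,"claw": 0.058},{"x": 0,"y": -0.001,"z": -0.03,"wx": 0,"wy": 0,"wz": 0,"claw": 0.058},{"x": 0,"y": -0.001,"z": -0.07,"wx": 0,"wy": 0,"wz": 0,"claw": 0.058},{"x": 0,"y": -0.001,"z": -0.11,"wx": 0,"wy": 0,"wz": 0,"claw": 0.07},{"x": 0,"y": -0.001,"z": -0.12,"wx": 0,"wy": 0,"wz": 0,"claw": 0.07},{"x": 0,"y": -0.001,"z": -0.12,"wx": 0,"wy": 0,"wz": 0,"claw": 0.07},{"x": 0,"y": -0.001,"z": -0.12,"wx": 0,"wy": 0,"wz": 0,"claw": 0.07}])

```text
t: 12.4
position: [0.5984, 0.1481, 0.1396]
tcp_rot: [-3.141, -0.001, 3.077]
contact_force: [0.3, -0.5, -0.7]
width: 0.795
finger_force: 0.0
```

```bash
python3 go.py honey,.13,tray
```

```text
t 12.4 [0.5984 0.1481 0.1396] [-3.141e+00 -1.000e-03  3.077e+00] 0.07 0.0
honey,.13,tray x 0.1163 y -0.1604 z 0.0096 wz 8.79
```

apply_moves(series=[{"x": 0.023,"y": -0.032,"z": 0.002,"wx": 0,"wy": 0,"wz": 2,"claw": 0.07},{"x": 0.047,"y": -0.064,"z": 0.004,"wx": 0,"wy": 0,"wz": 4,"claw": 0.07},{"x": 0.07,"y": -0.096,"z": 0.006,"wx": 0,"wy": 0,"wz": 6,"claw": 0.07},{"x": 0.093,"y": -0.128,"z": 0.008,"wx": 0,"wy": 0,"wz": 8.8,"claw": 0.07},{"x": 0.1163,"y": -0.1604,"z": 0.01,"wx": 0,"wy": 0,"wz": 8.8,"claw": 0.07},{"x": 0.1163,"y": -0.1604,"z": 0.04,"wx": 0,"wy": 0,"wz": 8.8,"claw": 0.07},{"x": 0.1163,"y": -0.1604,"z": 0.06,"wx": 0,"wy": 0,"wz": 8.8,"claw": 0.07},{"x": 0.1163,"y": -0.1604,"z": 0.06,"wx": 0,"wy": 0,"wz": 8.8,"claw": 0.07},{"x": 0.1163,"y": -0.1604,"z": 0.06,"wx": 0,"wy": 0,"wz": 8.8,"claw": 0.07},{"x": 0.1163,"y": -0.1604,"z": 0.06,"wx": 0,"wy": 0,"wz": 8.8,"claw": 0.07}])

```text
t: 13.4
position: [0.4729, -0.0043, 0.0809]
tcp_rot: [-3.141, -0.0, 2.923]
contact_force: [0.1, 0.1, 0.5]
width: 0.794
finger_force: 0.0
```

```bash
python3 go.py honey,.013,tray
```

```text
t 13.4 [ 0.4729 -0.0043  0.0809] [-3.141 -0.     2.923] 0.0699 0.0
honey,.013,tray x 0.0009 y -0.0004 z 0.0679 wz -0.01
```

apply_moves(series=[{"x": 0.001,"y": 0,"z": 0.04,"wx": 0,"wy": 0,"wz": 0,"claw": 0.07},{"x": 0.001,"y": 0,"z": 0.068,"wx": 0,"wy": 0,"wz": 0,"claw": 0.07},{"x": 0.001,"y": 0,"z": 0.068,"wx": 0,"wy": 0,"wz": 0,"claw": 0.07},{"x": 0.001,"y": 0,"z": 0.068,"wx": 0,"wy": 0,"wz": 0,"claw": 0.035},{"x": 0.001,"y": 0,"z": 0.068,"wx": 0,"wy": 0,"wz": 0,"claw": 0.035},{"x": 0.001,"y": 0,"z": 0.068,"wx": 0,"wy": 0,"wz": 0,"claw": 0.035},{"x": 0.001,"y": 0,"z": 0.068,"wx": 0,"wy": 0,"wz": 0,"claw": 0.035},{"x": 0.001,"y": 0,"z": 0.068,"wx": 0,"wy": 0,"wz": 0,"claw": 0.035}])

```text
t: 14.2
position: [0.4725, -0.0042, 0.0138]
tcp_rot: [3.141, 0.002, 2.923]
contact_force: [-1.0, 0.2, 8.4]
width: 0.489
finger_force: 30.0
```

```bash
python3 go.py tray:.039,.08,tray
```

```text
t 14.2 [ 0.4725 -0.0042  0.0138] [3.141e+00 2.000e-03 2.923e+00] 0.043 30.0
tray:.039,.08,tray x -0.2246 y -0.0863 z -0.0662 wz -0.03
```

apply_moves(series=[{"x": 0,"y": 0,"z": -0.05,"wx": 0,"wy": 0,"wz": 0,"claw": 0.035},{"x": 0,"y": 0,"z": -0.1,"wx": 0,"wy": 0,"wz": 0,"claw": 0.035},{"x": -0.04,"y": -0.015,"z": -0.11,"wx": 0,"wy": 0,"wz": 0,"claw": 0.035},{"x": -0.085,"y": -0.032,"z": -0.11,"wx": 0,"wy": 0,"wz": 0,"claw": 0.035},{"x": -0.13,"y": -0.05,"z": -0.11,"wx": 0,"wy": 0,"wz": 0,"claw": 0.035},{"x": -0.175,"y": -0.067,"z": -0.11,"wx": 0,"wy": 0,"wz": 0,"claw": 0.035},{"x": -0.2246,"y": -0.0863,"z": -0.11,"wx": 0,"wy": 0,"wz": 0,"claw": 0.035},{"x": -0.2246,"y": -0.0863,"z": -0.08,"wx": 0,"wy": 0,"wz": 0,"claw": 0.035},{"x": -0.2246,"y": -0.0863,"z": -0.06,"wx": 0,"wy": 0,"wz": 0,"claw": 0.035},{"x": -0.2246,"y": -0.0863,"z": -0.06,"wx": 0,"wy": 0,"wz": 0,"claw": 0.035}])

```text
t: 15.2
position: [0.67, -0.1369, 0.0694]
tcp_rot: [-3.141, -0.006, 2.923]
contact_force: [-1.2, 1.1, -0.3]
width: 0.486
finger_force: 30.0
```

apply_moves(series=[{"x": 0,"y": 0,"z": 0,"wx": 0,"wy": 0,"wz": 0,"claw": 0.035},{"x": 0,"y": 0,"z": 0,"wx": 0,"wy": 0,"wz": 0,"claw": 0.035},{"x": 0,"y": 0,"z": 0,"wx": 0,"wy": 0,"wz": 0,"claw": 0.035}])

```text
t: 15.5
position: [0.673, -0.137, 0.0744]
tcp_rot: [3.141, 0.002, 2.923]
contact_force: [-0.1, -0.0, -1.3]
width: 0.482
finger_force: 30.0
```

```bash
python3 go.py tray:.039,.0205,tray
```

```text
t 15.5 [ 0.673  -0.137   0.0744] [3.141e+00 2.000e-03 2.923e+00] 0.0424 30.0
tray:.039,.0205,tray x -0.0001 y -0.0001 z 0.0539 wz -0.01
```

apply_moves(series=[{"x": 0,"y": 0,"z": 0.03,"wx": 0,"wy": 0,"wz": 0,"claw": 0.035},{"x": 0,"y": 0,"z": 0.048,"wx": 0,"wy": 0,"wz": 0,"claw": 0.035},{"x": 0,"y": 0,"z": 0.0545,"wx": 0,"wy": 0,"wz": 0,"claw": 0.035},{"x": 0,"y": 0,"z": 0.0545,"wx": 0,"wy": 0,"wz": 0,"claw": 0.035},{"x": 0,"y": 0,"z": 0.0545,"wx": 0,"wy": 0,"wz": 0,"claw": 0.035},{"x": 0,"y": 0,"z": 0.0545,"wx": 0,"wy": 0,"wz": 0,"claw": 0.035},{"x": 0,"y": 0,"z": 0.0545,"wx": 0,"wy": 0,"wz": 0,"claw": 0.06},{"x": 0,"y": 0,"z": 0.0545,"wx": 0,"wy": 0,"wz": 0,"claw": 0.06},{"x": 0,"y": 0,"z": 0.0545,"wx": 0,"wy": 0,"wz": 0,"claw": 0.06}])

```text
t: 16.4
position: [0.6724, -0.1372, 0.0182]
tcp_rot: [-3.142, 0.0, 2.923]
contact_force: [0.1, -0.2, -0.1]
width: 0.675
finger_force: 0.0
```

```bash
python3 go.py tray:.039,.13,tray mill,.13,tray
```

```text
t 16.4 [ 0.6724 -0.1372  0.0182] [-3.142  0.     2.923] 0.0594 0.0
tray:.039,.13,tray x -0.0007 y 0.0002 z -0.1118 wz -0.03
mill,.13,tray x 0.1956 y -0.0112 z -0.1118 wz -0.03
```

apply_moves(series=[{"x": 0,"y": 0,"z": -0.045,"wx": 0,"wy": 0,"wz": 0,"claw": 0.06},{"x": 0,"y": 0,"z": -0.09,"wx": 0,"wy": 0,"wz": 0,"claw": 0.065},{"x": 0.025,"y": -0.001,"z": -0.115,"wx": 0,"wy": 0,"wz": 0,"claw": 0.065},{"x": 0.07,"y": -0.004,"z": -0.115,"wx": 0,"wy": 0,"wz": 0,"claw": 0.065},{"x": 0.115,"y": -0.007,"z": -0.115,"wx": 0,"wy": 0,"wz": 0,"claw": 0.065},{"x": 0.16,"y": -0.009,"z": -0.115,"wx": 0,"wy": 0,"wz": 0,"claw": 0.065},{"x": 0.1956,"y": -0.0112,"z": -0.115,"wx": 0,"wy": 0,"wz": 0,"claw": 0.065},{"x": 0.1956,"y": -0.0112,"z": -0.115,"wx": 0,"wy": 0,"wz": 0,"claw": 0.065},{"x": 0.1956,"y": -0.0112,"z": -0.115,"wx": 0,"wy": 0,"wz": 0,"claw": 0.065},{"x": 0.1956,"y": -0.0112,"z": -0.115,"wx": 0,"wy": 0,"wz": 0,"claw": 0.065}])

```text
t: 17.4
position: [0.4805, -0.1059, 0.1335]
tcp_rot: [3.142, 0.002, 2.923]
contact_force: [0.5, -0.0, -0.1]
width: 0.742
finger_force: 0.0
```

apply_moves(series=[{"x": 0,"y": 0,"z": 0,"wx": 0,"wy": 0,"wz": 0,"claw": 0.065},{"x": 0,"y": 0,"z": 0,"wx": 0,"wy": 0,"wz": 0,"claw": 0.065}])

```text
t: 17.6
position: [0.4796, -0.1059, 0.1329]
tcp_rot: [-3.141, 0.0, 2.923]
contact_force: [0.1, -0.1, 0.2]
width: 0.742
finger_force: 0.0
```

```bash
python3 go.py mill,.02,tray
```

```text
t 17.6 [ 0.4796 -0.1059  0.1329] [-3.141  0.     2.923] 0.0653 0.0
mill,.02,tray x 0.0007 y 0.0001 z 0.1129 wz -0.03
```

apply_moves(series=[{"x": 0.0005,"y": 0,"z": 0.045,"wx": 0,"wy": 0,"wz": 0,"claw": 0.065},{"x": 0.0005,"y": 0,"z": 0.085,"wx": 0,"wy": 0,"wz": 0,"claw": 0.065},{"x": 0.0005,"y": 0,"z": 0.113,"wx": 0,"wy": 0,"wz": 0,"claw": 0.065},{"x": 0.0005,"y": 0,"z": 0.113,"wx": 0,"wy": 0,"wz": 0,"claw": 0.065},{"x": 0.0005,"y": 0,"z": 0.113,"wx": 0,"wy": 0,"wz": 0,"claw": 0.065},{"x": 0.0005,"y": 0,"z": 0.113,"wx": 0,"wy": 0,"wz": 0,"claw": 0.03},{"x": 0.0005,"y": 0,"z": 0.113,"wx": 0,"wy": 0,"wz": 0,"claw": 0.03},{"x": 0.0005,"y": 0,"z": 0.113,"wx": 0,"wy": 0,"wz": 0,"claw": 0.03},{"x": 0.0005,"y": 0,"z": 0.113,"wx": 0,"wy": 0,"wz": 0,"claw": 0.03},{"x": 0.0005,"y": 0,"z": 0.113,"wx": 0,"wy": 0,"wz": 0,"claw": 0.03}])

```text
t: 18.6
position: [0.479, -0.1056, 0.021]
tcp_rot: [3.141, 0.001, 2.923]
contact_force: [-1.0, 0.0, 7.4]
width: 0.43
finger_force: 30.0
```

```bash
python3 go.py tray:-.039,.08,tray
```

```text
t 18.6 [ 0.479  -0.1056  0.021 ] [3.141e+00 1.000e-03 2.923e+00] 0.0378 30.0
tray:-.039,.08,tray x -0.1183 y 0.0112 z -0.0590 wz -0.02
```

apply_moves(series=[{"x": 0,"y": 0,"z": -0.04,"wx": 0,"wy": 0,"wz": 0,"claw": 0.03},{"x": 0,"y": 0,"z": -0.065,"wx": 0,"wy": 0,"wz": 0,"claw": 0.03},{"x": -0.04,"y": 0.004,"z": -0.065,"wx": 0,"wy": 0,"wz": 0,"claw": 0.03},{"x": -0.08,"y": 0.008,"z": -0.065,"wx": 0,"wy": 0,"wz": 0,"claw": 0.03},{"x": -0.118,"y": 0.011,"z": -0.06,"wx": 0,"wy": 0,"wz": 0,"claw": 0.03},{"x": -0.118,"y": 0.011,"z": -0.045,"wx": 0,"wy": 0,"wz": 0,"claw": 0.03},{"x": -0.118,"y": 0.011,"z": -0.04,"wx": 0,"wy": 0,"wz": 0,"claw": 0.03},{"x": -0.118,"y": 0.011,"z": -0.04,"wx": 0,"wy": 0,"wz": 0,"claw": 0.03},{"x": -0.118,"y": 0.011,"z": -0.04,"wx": 0,"wy": 0,"wz": 0,"claw": 0.03},{"x": -0.118,"y": 0.011,"z": -0.04,"wx": 0,"wy": 0,"wz": 0,"claw": 0.03}])

```text
t: 19.6
position: [0.5956, -0.1205, 0.0609]
tcp_rot: [3.141, 0.001, 2.923]
contact_force: [-0.4, 0.1, -0.8]
width: 0.432
finger_force: 30.0
```

```bash
python3 go.py tray:-.039,.0273,tray
```

```text
t 19.6 [ 0.5956 -0.1205  0.0609] [3.141e+00 1.000e-03 2.923e+00] 0.038 30.0
tray:-.039,.0273,tray x -0.0012 y 0.0005 z 0.0336 wz -0.04
```

apply_moves(series=[{"x": -0.001,"y": 0,"z": 0.02,"wx": 0,"wy": 0,"wz": 0,"claw": 0.03},{"x": -0.001,"y": 0,"z": 0.03,"wx": 0,"wy": 0,"wz": 0,"claw": 0.03},{"x": -0.001,"y": 0,"z": 0.0335,"wx": 0,"wy": 0,"wz": 0,"claw": 0.03},{"x": -0.001,"y": 0,"z": 0.0335,"wx": 0,"wy": 0,"wz": 0,"claw": 0.03},{"x": -0.001,"y": 0,"z": 0.0335,"wx": 0,"wy": 0,"wz": 0,"claw": 0.03},{"x": -0.001,"y": 0,"z": 0.0335,"wx": 0,"wy": 0,"wz": 0,"claw": 0.03},{"x": -0.001,"y": 0,"z": 0.0335,"wx": 0,"wy": 0,"wz": 0,"claw": 0.055},{"x": -0.001,"y": 0,"z": 0.0335,"wx": 0,"wy": 0,"wz": 0,"claw": 0.055},{"x": -0.001,"y": 0,"z": 0.0335,"wx": 0,"wy": 0,"wz": 0,"claw": 0.055}])

```text
t: 20.5
position: [0.5971, -0.1206, 0.0267]
tcp_rot: [3.142, 0.0, 2.923]
contact_force: [-0.5, -0.1, 0.0]
width: 0.619
finger_force: 0.0
```

```bash
python3 go.py tray:-.039,.13,tray lid:0,.2,lid
```

```text
t 20.5 [ 0.5971 -0.1206  0.0267] [3.142 0.    2.923] 0.0544 0.0
tray:-.039,.13,tray x 0.0002 y 0.0003 z -0.1033 wz -0.02
lid:0,.2,lid x 0.2253 y 0.4935 z -0.1733 wz -9.88
```

apply_moves(series=[{"x": 0,"y": 0,"z": -0.04,"wx": 0,"wy": 0,"wz": 0,"claw": 0.055},{"x": 0,"y": 0,"z": -0.085,"wx": 0,"wy": 0,"wz": 0,"claw": 0.055},{"x": 0.01,"y": 0.022,"z": -0.125,"wx": 0,"wy": 0,"wz": 0,"claw": 0.055},{"x": 0.03,"y": 0.065,"z": -0.14,"wx": 0,"wy": 0,"wz": 0,"claw": 0.055},{"x": 0.05,"y": 0.11,"z": -0.15,"wx": 0,"wy": 0,"wz": -2,"claw": 0.055},{"x": 0.07,"y": 0.153,"z": -0.16,"wx": 0,"wy": 0,"wz": -4,"claw": 0.055},{"x": 0.09,"y": 0.197,"z": -0.17,"wx": 0,"wy": 0,"wz": -6,"claw": 0.055},{"x": 0.11,"y": 0.241,"z": -0.173,"wx": 0,"wy": 0,"wz": -8,"claw": 0.055},{"x": 0.13,"y": 0.285,"z": -0.173,"wx": 0,"wy": 0,"wz": -9.9,"claw": 0.055},{"x": 0.15,"y": 0.329,"z": -0.173,"wx": 0,"wy": 0,"wz": -9.9,"claw": 0.055}])

```text
t: 21.5
position: [0.5212, 0.2349, 0.2001]
tcp_rot: [3.141, 0.001, 3.097]
contact_force: [-0.2, 0.5, 0.9]
width: 0.626
finger_force: 0.0
```

```bash
python3 go.py lid:0,.1,lid
```

```text
t 21.5 [0.5212 0.2349 0.2001] [3.141e+00 1.000e-03 3.097e+00] 0.055 0.0
lid:0,.1,lid x 0.0450 y 0.1732 z 0.1001 wz 0.08
```

apply_moves(series=[{"x": 0.011,"y": 0.043,"z": 0.01,"wx": 0,"wy": 0,"wz": 0,"claw": 0.055},{"x": 0.022,"y": 0.087,"z": 0.03,"wx": 0,"wy": 0,"wz": 0,"claw": 0.055},{"x": 0.034,"y": 0.13,"z": 0.06,"wx": 0,"wy": 0,"wz": 0,"claw": 0.05},{"x": 0.045,"y": 0.173,"z": 0.09,"wx": 0,"wy": 0,"wz": 0,"claw": 0.05},{"x": 0.045,"y": 0.173,"z": 0.1,"wx": 0,"wy": 0,"wz": 0,"claw": 0.05},{"x": 0.045,"y": 0.173,"z": 0.1,"wx": 0,"wy": 0,"wz": 0,"claw": 0.05},{"x": 0.045,"y": 0.173,"z": 0.1,"wx": 0,"wy": 0,"wz": 0,"claw": 0.05},{"x": 0.045,"y": 0.173,"z": 0.1,"wx": 0,"wy": 0,"wz": 0,"claw": 0.05},{"x": 0.045,"y": 0.173,"z": 0.1,"wx": 0,"wy": 0,"wz": 0,"claw": 0.05}])

```text
t: 22.4
position: [0.4863, 0.4068, 0.1012]
tcp_rot: [3.14, 0.002, 3.093]
contact_force: [0.4, 0.2, 0.6]
width: 0.57
finger_force: 0.0
```

```bash
python3 go.py lid:0,.024,lid; python3 - <<'E'
from h import *
a=robot.get_image("top")[100:330,70:430]; b=robot.get_image("scene")[130:290,170:470]
a=cv2.resize(a,(626,400),interpolation=3); b=cv2.resize(b,(375,200),interpolation=3)
o=np.zeros((600,626,3),np.uint8); o[:400]=a; o[400:,:375]=b
cv2.imwrite("pics/mid.png",o[:,:,::-1])
E
```

```text
t 22.4 [0.4863 0.4068 0.1012] [3.140e+00 2.000e-03 3.093e+00] 0.0501 0.0
lid:0,.024,lid x 0.0024 y 0.0031 z 0.0772 wz -0.13
```

View pics/mid.png

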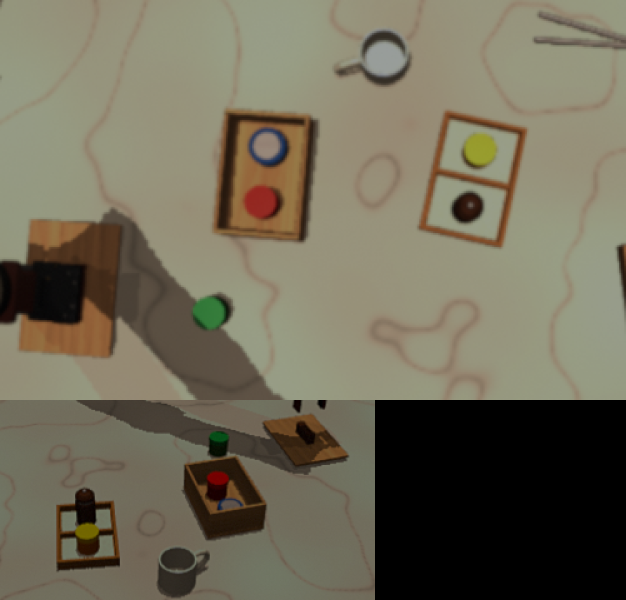

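The tin (267,146) and red jar (262,201) stand upright in the box. The honey jar (480,150) and mill (467,207) are one per compartment in the tray. The mug and green jar haven't moved. Next I grip the lid bar.

apply_moves(series=[{"x": 0.0024,"y": 0.003,"z": 0.03,"wx": 0,"wy": 0,"wz": 0,"claw": 0.05},{"x": 0.0024,"y": 0.003,"z": 0.04,"wx": 0,"wy": 0,"wz": 0,"claw": 0.05},{"x": 0.0024,"y": 0.003,"z": 0.04,"wx": 0,"wy": 0,"wz": 0,"claw": 0.05},{"x": 0.0024,"y": 0.003,"z": 0.04,"wx": 0,"wy": 0,"wz": 0,"claw": 0.05},{"x": 0.0024,"y": 0.003,"z": 0.04,"wx": 0,"wy": 0,"wz": 0,"claw": 0.05}])

```text
t: 23.0
position: [0.4832, 0.4113, 0.0607]
tcp_rot: [3.141, 0.001, 3.096]
contact_force: [0.6, -0.4, 0.3]
width: 0.567
finger_force: 0.0
```

```bash
python3 go.py lid:0,.0255,lid
```

```text
t 23.0 [0.4832 0.4113 0.0607] [3.141e+00 1.000e-03 3.096e+00] 0.0499 0.0
lid:0,.0255,lid x -0.0009 y -0.0012 z 0.0352 wz -0.00
```

apply_moves(series=[{"x": -0.001,"y": -0.001,"z": 0.02,"wx": 0,"wy": 0,"wz": 0,"claw": 0.05},{"x": -0.001,"y": -0.001,"z": 0.03,"wx": 0,"wy": 0,"wz": 0,"claw": 0.05},{"x": -0.001,"y": -0.001,"z": 0.0355,"wx": 0,"wy": 0,"wz": 0,"claw": 0.05},{"x": -0.001,"y": -0.001,"z": 0.0355,"wx": 0,"wy": 0,"wz": 0,"claw": 0.05},{"x": -0.001,"y": -0.001,"z": 0.0355,"wx": 0,"wy": 0,"wz": 0,"claw": 0.01},{"x": -0.001,"y": -0.001,"z": 0.0355,"wx": 0,"wy": 0,"wz": 0,"claw": 0.01},{"x": -0.001,"y": -0.001,"z": 0.0355,"wx": 0,"wy": 0,"wz": 0,"claw": 0.01},{"x": -0.001,"y": -0.001,"z": 0.0355,"wx": 0,"wy": 0,"wz": 0,"claw": 0.01},{"x": -0.001,"y": -0.001,"z": 0.0355,"wx": 0,"wy": 0,"wz": 0,"claw": 0.01},{"x": -0.001,"y": -0.001,"z": 0.0355,"wx": 0,"wy": 0,"wz": 0,"claw": 0.01}])

```text
t: 24.0
position: [0.4835, 0.4101, 0.0243]
tcp_rot: [3.141, 0.0, 3.096]
contact_force: [-0.2, -0.0, 1.6]
width: 0.203
finger_force: 30.0
```

```bash
python3 go.py box:0,.14,box
```

```text
t 24.0 [0.4835 0.4101 0.0243] [3.141 0.    3.096] 0.0179 30.0
box:0,.14,box x -0.1644 y -0.2582 z -0.1157 wz 1.11
```

apply_moves(series=[{"x": 0,"y": 0,"z": -0.03,"wx": 0,"wy": 0,"wz": 0,"claw": 0.01},{"x": 0,"y": 0,"z": -0.07,"wx": 0,"wy": 0,"wz": 0,"claw": 0.01},{"x": 0,"y": 0,"z": -0.105,"wx": 0,"wy": 0,"wz": 0,"claw": 0.01},{"x": -0.013,"y": -0.021,"z": -0.12,"wx": 0,"wy": 0,"wz": 0,"claw": 0.01},{"x": -0.035,"y": -0.055,"z": -0.12,"wx": 0,"wy": 0,"wz": 0.3,"claw": 0.01},{"x": -0.058,"y": -0.09,"z": -0.12,"wx": 0,"wy": 0,"wz": 0.6,"claw": 0.01},{"x": -0.08,"y": -0.125,"z": -0.12,"wx": 0,"wy": 0,"wz": 1.1,"claw": 0.01},{"x": -0.102,"y": -0.16,"z": -0.12,"wx": 0,"wy": 0,"wz": 1.1,"claw": 0.01},{"x": -0.124,"y": -0.195,"z": -0.12,"wx": 0,"wy": 0,"wz": 1.1,"claw": 0.01},{"x": -0.14,"y": -0.22,"z": -0.12,"wx": 0,"wy": 0,"wz": 1.1,"claw": 0.01}])

```text
t: 25.0
position: [0.6142, 0.1802, 0.1438]
tcp_rot: [-3.14, -0.0, 3.074]
contact_force: [-0.9, 0.2, -2.1]
width: 0.199
finger_force: 30.0
```

```bash
python3 go.py box:0,.12,box
```

```text
t 25.0 [0.6142 0.1802 0.1438] [-3.14  -0.     3.074] 0.0175 30.0
box:0,.12,box x -0.0242 y -0.0340 z 0.0238 wz -0.14
```

apply_moves(series=[{"x": -0.012,"y": -0.017,"z": 0,"wx": 0,"wy": 0,"wz": 0,"claw": 0.01},{"x": -0.024,"y": -0.034,"z": 0.01,"wx": 0,"wy": 0,"wz": 0,"claw": 0.01},{"x": -0.024,"y": -0.034,"z": 0.02,"wx": 0,"wy": 0,"wz": 0,"claw": 0.01},{"x": -0.024,"y": -0.034,"z": 0.024,"wx": 0,"wy": 0,"wz": 0,"claw": 0.01},{"x": -0.024,"y": -0.034,"z": 0.024,"wx": 0,"wy": 0,"wz": 0,"claw": 0.01},{"x": -0.024,"y": -0.034,"z": 0.024,"wx": 0,"wy": 0,"wz": 0,"claw": 0.01},{"x": -0.024,"y": -0.034,"z": 0.024,"wx": 0,"wy": 0,"wz": 0,"claw": 0.01},{"x": -0.024,"y": -0.034,"z": 0.024,"wx": 0,"wy": 0,"wz": 0,"claw": 0.01}])

```text
t: 25.8
position: [0.635, 0.1491, 0.1207]
tcp_rot: [3.141, 0.001, 3.078]
contact_force: [0.1, -0.9, -1.8]
width: 0.202
finger_force: 30.0
```

```bash
python3 go.py box:0,.081,box; python3 - <<'E'
from h import *
b=robot.get_image("scene")[150:270,280:440]; cv2.imwrite("pics/lid.png",cv2.resize(b,(640,480),interpolation=3)[:,:,::-1])
E
```

```text
t 25.8 [0.635  0.1491 0.1207] [3.141e+00 1.000e-03 3.078e+00] 0.0178 30.0
box:0,.081,box x -0.0013 y -0.0043 z 0.0397 wz 0.06
```

View pics/lid.png

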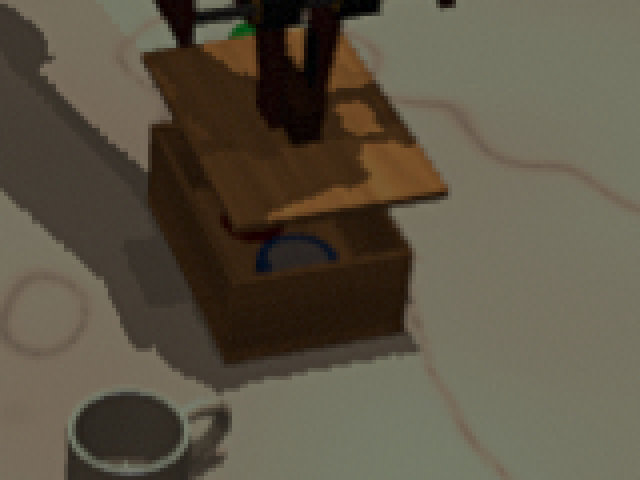

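The lid hangs level and parallel above the box; the front corners of the box are at (225,280) and (410,250). I'll correct 4 mm in y and lower it to just above the seat.

apply_moves(series=[{"x": -0.001,"y": -0.004,"z": 0,"wx": 0,"wy": 0,"wz": 0,"claw": 0.01},{"x": -0.001,"y": -0.004,"z": 0.01,"wx": 0,"wy": 0,"wz": 0,"claw": 0.01},{"x": -0.001,"y": -0.004,"z": 0.02,"wx": 0,"wy": 0,"wz": 0,"claw": 0.01},{"x": -0.001,"y": -0.004,"z": 0.028,"wx": 0,"wy": 0,"wz": 0,"claw": 0.01},{"x": -0.001,"y": -0.004,"z": 0.033,"wx": 0,"wy": 0,"wz": 0,"claw": 0.01},{"x": -0.001,"y": -0.004,"z": 0.037,"wx": 0,"wy": 0,"wz": 0,"claw": 0.01},{"x": -0.001,"y": -0.004,"z": 0.039,"wx": 0,"wy": 0,"wz": 0,"claw": 0.01},{"x": -0.001,"y": -0.004,"z": 0.039,"wx": 0,"wy": 0,"wz": 0,"claw": 0.01},{"x": -0.001,"y": -0.004,"z": 0.039,"wx": 0,"wy": 0,"wz": 0,"claw": 0.01}])

```text
t: 26.75
position: [0.6359, 0.1443, 0.0814]
tcp_rot: [3.141, 0.0, 3.077]
contact_force: [-0.6, 0.7, -2.5]
width: 0.205
finger_force: 30.0
```

```bash
python3 go.py box:0,.0795,box
```

```text
t 26.8 [0.6359 0.1443 0.0814] [3.141 0.    3.077] 0.0181 30.0
box:0,.0795,box x -0.0000 y 0.0004 z 0.0019 wz 0.01
```

apply_moves(series=[{"x": 0,"y": 0,"z": 0.0015,"wx": 0,"wy": 0,"wz": 0,"claw": 0.01},{"x": 0,"y": 0,"z": 0.0015,"wx": 0,"wy": 0,"wz": 0,"claw": 0.01},{"x": 0,"y": 0,"z": 0.0015,"wx": 0,"wy": 0,"wz": 0,"claw": 0.04},{"x": 0,"y": 0,"z": 0.0015,"wx": 0,"wy": 0,"wz": 0,"claw": 0.04},{"x": 0,"y": 0,"z": 0.0015,"wx": 0,"wy": 0,"wz": 0,"claw": 0.04},{"x": 0,"y": 0,"z": -0.02,"wx": 0,"wy": 0,"wz": 0,"claw": 0.04},{"x": 0,"y": 0,"z": -0.06,"wx": 0,"wy": 0,"wz": 0,"claw": 0.04},{"x": 0,"y": 0,"z": -0.1,"wx": 0,"wy": 0,"wz": 0,"claw": 0.04},{"x": 0.05,"y": 0,"z": -0.1,"wx": 0,"wy": 0,"wz": 0,"claw": 0.04},{"x": 0.1,"y": 0,"z": -0.1,"wx": 0,"wy": 0,"wz": 0,"claw": 0.04}])

```text
t: 27.75
position: [0.5364, 0.1508, 0.1825]
tcp_rot: [3.14, 0.003, 3.076]
contact_force: [-0.2, 0.7, 0.4]
width: 0.451
finger_force: 0.0
```

apply_moves(series=[{"x": 0.04,"y": 0.03,"z": 0,"wx": 0,"wy": 0,"wz": 0,"claw": 0.04},{"x": 0.08,"y": 0.06,"z": 0,"wx": 0,"wy": 0,"wz": 0,"claw": 0.04},{"x": 0.1,"y": 0.1,"z": 0,"wx": 0,"wy": 0,"wz": 0,"claw": 0.04},{"x": 0.11,"y": 0.14,"z": 0,"wx": 0,"wy": 0,"wz": 0,"claw": 0.04},{"x": 0.11,"y": 0.18,"z": 0,"wx": 0,"wy": 0,"wz": 0,"claw": 0.04},{"x": 0.11,"y": 0.18,"z": 0,"wx": 0,"wy": 0,"wz": 0,"claw": 0.04},{"x": 0.11,"y": 0.18,"z": 0,"wx": 0,"wy": 0,"wz": 0,"claw": 0.04},{"x": 0.11,"y": 0.18,"z": 0,"wx": 0,"wy": 0,"wz": 0,"claw": 0.04}])

```text
t: 28.55
position: [0.4382, 0.3362, 0.1811]
tcp_rot: [-3.141, 0.0, 3.075]
contact_force: [-0.2, 0.2, 0.3]
width: 0.457
finger_force: 0.0
```

```bash
python3 - <<'E'
from fit import *
M["box_lid"]=bx(.178,.128,.062,.070)
b={n:robot.get_image(n) for n in("top","scene")}
ms=masks("box_lid",(.636,.145)); print(list(ms),fit("box_lid",(.636,.145,3.0765),ms,True))
o=np.zeros((600,700,3),np.uint8)
o[:360]=cv2.resize(b["top"][100:300,120:509],(700,360),interpolation=3); o[360:,:480]=cv2.resize(b["scene"][130:290,170:490],(480,240),interpolation=3)
cv2.imwrite("pics/end.png",o[:,:,::-1])
E
```

```text
['top', 'scene'] (array([0.63634704, 0.14455631, 3.07511517]), np.float64(0.08796552096707841))
```

View pics/end.png

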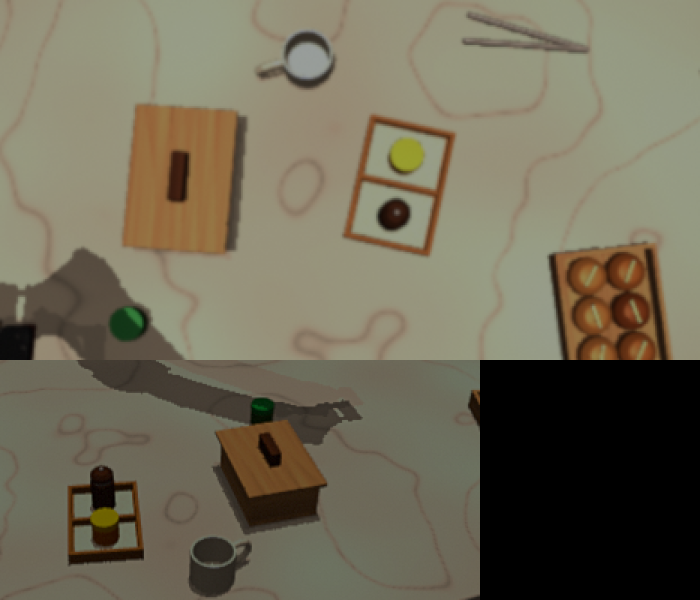

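The lid (182,178) lies flat on the box, within 1 mm of centre by the fit. The honey jar (407,155) and mill (394,214) stand in the tray, and the green jar and mug are where they started. I'm handing in.

```bash
python3 -c "
from plant import robot
print(robot.sign_off())"
```

```text
the job is handed in; nothing more can be done
None
```

Both breakfast kits are made up and handed in at about 29 s: the jam jar and tin are in the box with its lid seated, the honey jar and mill are in the tray, and the green jar and mug were left alone; sign-off returned no verdict.

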